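# Light the hobby desk and point out the parts for the next model step

## Robot

A 6-joint arm with a two-finger parallel gripper is mounted at the origin on the work surface. World frame = base frame: x ahead of the robot, y to its left, z up, the work surface at z = 0. Lengths are in m, angles in degrees, forces in N, time in s.
With the tool pointing down it reaches from about 0.4 to 0.825 m from the base axis. Payload 7 kg.
Tool frame: the origin (TCP) lies at the very end of the fingers, on their centre line; the grasp point (between the pads) lies 19 mm behind it (ctrl.tcp_to_grasp is the distance from the TCP to the grasp point, in m); z points along the fingers, y is the direction in which the jaws open and shut (so a half turn about z gives the same grasp; the last joint's range is limited). The gripper opens to 88 mm and grips with 3 to 60 N. Pads are 19 mm wide; open, the fingers measure 130 mm over their backs; the gripper's body (78 mm by 193 mm) begins 47 mm behind the grasp point.
Start: joints at [84.517, 20.546, 0.682, 0, -70.136, -16.507], TCP at [0.253, 0.626, 0.227] pointing down, gripper open.
Joint ranges: [-176.03, 176.03], [-82.01, 121.73], [-58.28, 71.71], [-173.87, 95.51], [-174.79, -0.11], [-173.66, 173.66]. Speed limits (degrees/s): [136.94, 136.94, 172.46, 180, 180, 180].

## Interface

Orientations are given as [roll, pitch, yaw] about the fixed x, y, z axes, in that order (R = Rz(yaw) Ry(pitch) Rx(roll)).
In Python, from plant import ctrl gives the robot as it stands.
- The arm moves only by the tool jog_arm, never from a script. Its argument "commands" is a list of rows, each an object of numbers: "x", "y", "z": the shift along the tool's x, y, z in cm; "roll": the turn about the tool's z in rad. In form: [{"x": .., "y": .., "z": .., "roll": ..}, ...]. A call has 1 to 12 rows; each row shifts and turns the commanded pose from where the row before left it, along the tool's axes as they then stand; what a row does not reach is not made up. A row lasts 1/10 s, in which the tool goes at most 50 mm and 8.59 degrees, less where a joint would pass 70% of its speed; a pose out of reach is approached as far as the arm can. A call is refused whole if a number of a shift passes 5 or a number of a turn 0.15, either way. A call with a gripper value outside its range is refused whole. "gripper" is the finger opening in cm, from 0 to 8.76, set as the call begins (left out, the last holds). The fingers move at their own pace and stop on an object; the grip force is fixed at half the most. Time passes only in rows, so rows that do not move let the fingers close. It gives the time, the measured TCP pose, the force and the opening at its end, in the units of the state.
- ctrl.get_obs(): the state, without advancing time (a new reading comes with each control period).
- ctrl.snapshot(name): name is "scene" or "top" or "wrist"; returns a dict with "image" (400x640x3 uint8, red, green, blue), "mtx" (3x3 intrinsics, pixels), "position" and "orientation" of the camera in the world; the wrist camera has in their place "hand_eye" (4x4, takes a point from camera to tool coordinates, whose origin is the TCP and whose axes are the flange's). Camera axes: x right, y up, looking along -z (the intrinsics and any distortion apply to the point x, -y, -z); pixel columns grow to the right and rows downward; lengths in m; the calibration is good to about 2 mm. A picture is of the moment at which its call begins: read the wrist's pose just before it. There is no depth.
- ctrl.close_job(): hands the job in, once; it reports no verdict.
Trained networks look in the newest picture that a camera, given by its name, has taken for a name from the list of things; names that differ only in an ending like _2 or _b are one class to them, and where a whole thing is asked for, a point or a joint stands for the part that bears it (a point fixed in the world has none). Each returns a list of dicts, best first, with "confidence" (0 to 1); they miss things now and then, are a little off and sometimes report something else, mostly with a low value. They report only what shows in the picture. A call takes as long as a camera call.
- ctrl.search_frame(camera, query): "position" ([column, row] as shares, 0 to 1, of the picture: columns of its width, rows of its height, amid what is visible of it).
- ctrl.regions_of(camera, query): "mask" (400x640 bool, what is visible of it) and "position" ([column, row] as shares, 0 to 1, of the picture: columns of its width, rows of its height, amid what is visible of it).
The state is a dict: "clock": time; "joint_pos": joint angles; "qvel": joint speeds; "tau": joint torques, N m; "tool_pos": TCP position; "orientation": TCP orientation; "force": force on the tool from outside, world axes, zero at the start; "moment": the same for the moment, N m; "opening": finger opening in m.
Only numpy, scipy, OpenCV 4.12 (cv2) and the standard library are available. Lean on these libraries where they do the work, as an engineer would, in place of code of your own. Each camera call takes 0.05 s, during which the arm holds its last target.

## Task

Show me what I need for the next step of my model: push the desk lamp's orange toggle switch all the way over to on (away from the robot), then point at the red figure base, then at the glass jar of pins. To point, bring the fingertips down to two or three centimetres above the middle of the thing and stay there for a good two seconds without touching it; finish while still pointing at the jar. Leave every object but the lamp untouched, and do not point at the black base, nor pass low over it.

Things in the scene. Friction and masses are not known exactly. Their poses are not given: they have to be found in the camera images.
- lamp: White desk lamp, fixed. Origin on the desk top straight below its switch's pivot; x axis (level, within 20 degrees of straight away from the robot) is the way to push the switch on. Foot 16 mm high, x -55 to 75, y -180 to 40 mm. Post 18 mm thick at x 10, y -150 mm, carrying a light bar 40 mm wide, 440 mm up, x -20 to 280, y -150 mm.
- lamp_switch_base: Grey housing of the toggle switch, a block 70 x 50 mm (x by y) and 25 mm high on the lamp's foot, its top 41 mm above the desk. Origin at the centre of its underside, axes as the lamp's.
- lamp_switch (a joint): Angle of the toggle switch in rad: 0 is off (leaning 29 degrees to the lamp's -x, towards the robot), 1.0 is on, fully over (leaning as far to +x). Starts near off (0 to 0.2), needs 1 to 2 N at the ball, stays where it is left. Pivot 38 mm above the desk over the lamp's origin, axis along the lamp's y.
- lamp_switch_tip (a point): Centre of the orange ball, 26 mm in diameter, at the end of the toggle; 55 mm from the pivot, on a steel stem 10 mm thick. About 86 mm above the desk at off and on, 93 mm half-way.
- red_base: Red plastic figure base, a loose flat disc 60 mm in diameter and 10 mm high, lying on the green mat. Origin at the centre of its underside, z up. To be pointed at first.
- jar: Small glass jar with brass pins in it and a silver screw-top lid, loose, 48 mm in diameter and 62 mm high with its lid, standing on the green mat. Origin at the centre of its underside, z up. To be pointed at last.
- black_base: Black plastic figure base, the same shape as the red one (60 mm in diameter, 10 mm high), loose on the mat. Not the one wanted. Origin at the centre of its underside.
- tweezers: Stainless steel tweezers lying on the far part of the mat, 124 mm long, 15 mm wide, 9 mm high, loose. Origin at the middle of their underside, tips towards their y axis. Leave alone.
- tray: Grey plastic parts tray with six compartments, 200 x 130 mm (x by y), 28 mm high, loose on the desk to the left of the mat. Origin at the centre of its underside. Leave alone.
- mat: Green cutting mat, 300 x 450 mm (x by y), 3 mm thick, fixed flat on the desk. Origin at the centre of its underside, on the desk top.

How it is judged (in metres and radians):
On the way, in this order (a step that is already met when the one before it is completed fails the run):
1. the lamp switch is pushed over to on (value of joint lamp_switch above 0.8 rad), for 0.2 s.
2. pointing at the red base: just above its middle, for 1.5 s (horizontal distance between the grasp point and red_base below 0.025 m and z of the grasp point in the frame of red_base between 0.01 and 0.09 m), for 1.5 s.
3. pointing at the jar: just above the middle of its lid, for 1.5 s (horizontal distance between the grasp point and jar below 0.025 m and z of the grasp point in the frame of jar between 0.062 and 0.142 m), for 1.5 s.
At the end, for the whole second after the job is handed in: Switch on (over 0.8 rad); still pointing at the jar: grasp point (about 2 cm behind the fingertips) within 25 mm sideways of the jar's axis and at most 80 mm above its lid; bases, jar, tweezers and tray at rest within 6 mm of where they started (all of step 3 and value of joint lamp_switch above 0.8 rad and distance of each of red_base, jar, black_base, tweezers, tray from where it was at the start of the episode below 0.006 m and linear speed of each of jar, red_base below 0.02 m/s); the robot touches nothing.
It fails at once if the red base, the black base, the jar, the tweezers or the tray is touched (contact force between any of red_base, jar, black_base, tweezers, tray and the fingers above 0.1 N or contact force between any of red_base, jar, black_base, tweezers, tray and the arm above 0.1 N).
It fails at once if the cutting mat is touched (contact force between mat and the fingers above 0.5 N or contact force between mat and the arm above 0.5 N).
It fails at once if a loose thing is moved by more than 6 mm or lifted (not (distance of each of red_base, jar, black_base, tweezers, tray from where it was at the start of the episode below 0.006 m)).
It fails at once if the fingertips hover low over the black base (within 25 mm sideways of its middle, less than about 4 cm above it) (horizontal distance between the grasp point and black_base below 0.025 m and z of the grasp point in the frame of black_base below 0.07 m).
It also fails if it takes over 56 s, if anything falls off the work surface, if the arm or the gripper's body presses on something with over 40 N, if the wrist force passes 120 N, or if a joint passes its speed limit or range.

## Working session

There is one attempt and no reset: what is moved stays moved. The work goes in short steps, Python scripts to look and compute and a tool call to move; the robot and the scene stay as the last step left them, time stands still between calls to the robot, and variables do not carry over. Pictures are saved under pics/ and viewed, and the job is handed in when it is done.

Besides the shell and the picture viewer there is one more tool, called after "Request:" as name(argument=value, ...) on one line, values as JSON. jog_arm: Moves the arm, as the interface text tells. Its arguments: {"type":"object","properties":{"commands":{"type":"array"},"gripper":{"type":"number"}},"required":["commands"]}

```bash
mkdir -p pics; ls; cat > h.py <<'E'
import numpy as np, cv2
from scipy.spatial.transform import Rotation as R
from plant import ctrl
def save(s,n): cv2.imwrite('pics/'+n+'.png', s["image"][:,:,::-1])
E
python3 - <<'E'
from h import *
o=ctrl.get_obs(); print(o)
for n in ("scene","top"):
    s=ctrl.snapshot(n); save(s,n+'0')
    print(n,s["mtx"],s["position"],s["orientation"],[k for k in s])
    for q in ("lamp_switch_tip","lamp_switch_base","red_base","jar","black_base","tweezers","tray","mat"):
        r=ctrl.search_frame(n,q); print(q,[(np.round(np.array(d["position"])*[640,400],1),round(d["confidence"],2)) for d in r[:3]])
E
```

```text
pics
{'clock': 0.0, 'joint_pos': array([ 8.45181072e+01,  2.05905831e+01,  6.33097409e-01, -2.02934837e-02,
       -7.01360235e+01, -1.65075467e+01]), 'qvel': array([ 0.01598478,  0.01989711, -0.01351339, -0.02735314,  0.12363833,
        0.00959113]), 'tau': array([ 2.09843631e-03, -5.82705474e+01,  2.93064952e+01,  6.99726373e+00,
        7.04070000e-03, -1.56944425e-04]), 'tool_pos': array([0.25257688, 0.62542571, 0.22562663]), 'orientation': array([ 1.79904924e+02, -8.28160695e-03, -2.19963437e+01]), 'force': array([ 0.56165971, -0.00772471, -1.04739917]), 'moment': array([-0.02926458, -0.01432014,  0.0386739 ]), 'opening': 0.08766005949497227}
scene [[480.34872734   0.         322.21143514]
 [  0.         480.34872734 187.725561  ]
 [  0.           0.           1.        ]] [ 1.18793388 -0.22607856  0.94091753] [37.93124265 -0.97508737 67.819472  ] ['image', 'mtx', 'position', 'orientation']
lamp_switch_tip [(array([172. , 219.8]), 0.67)]
lamp_switch_base [(array([176.7, 231.8]), 0.79), (array([388.5, 155.8]), 0.2)]
red_base [(array([282.1, 204. ]), 0.86)]
jar [(array([388.5, 151.6]), 0.56)]
black_base [(array([315.8, 173.9]), 0.78)]
tweezers [(array([354.6, 227.5]), 0.56)]
tray [(array([463.5, 156. ]), 0.94)]
mat [(array([326.9, 198.3]), 0.64), (array([316.5, 175.4]), 0.54)]
top [[380.42867014   0.         315.82804139]
 [  0.         380.42867014 199.60207796]
 [  0.           0.           1.        ]] [0.45840521 0.05370895 1.103726  ] [  6.19771513   0.8355423  -91.44423146] ['image', 'mtx', 'position', 'orientation']
lamp_switch_tip [(array([451.9, 211.5]), 0.52)]
lamp_switch_base [(array([442.4, 203.4]), 0.79)]
red_base [(array([359.3, 215.4]), 0.6)]
jar [(array([250.8, 224.6]), 0.86)]
black_base [(array([315. , 235.6]), 0.9)]
tweezers [(array([296.1, 177.8]), 0.55)]
tray [(array([183.1, 210.8]), 0.97)]
mat [(array([310.3, 213.3]), 0.61)]
```

View pics/scene0.png

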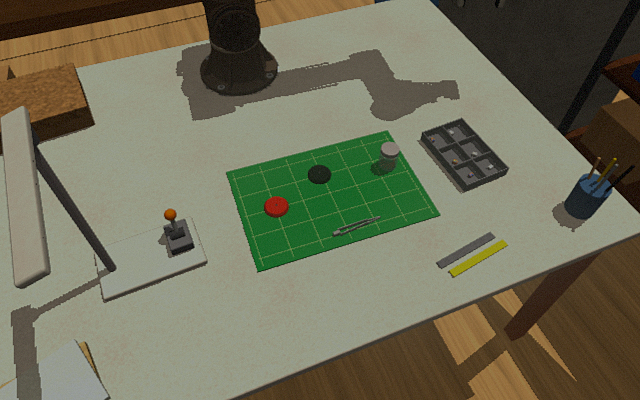

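View pics/top0.png

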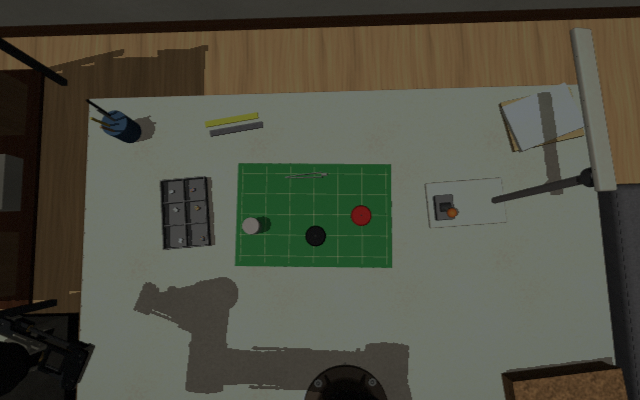

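```bash
cat >> h.py <<'E'
class Cam:
    def __init__(s,snap):
        s.K=np.array(snap["mtx"]); s.p=np.array(snap["position"]); s.R=R.from_euler('xyz',snap["orientation"],degrees=True).as_matrix()
    def ray(s,uv):
        d=np.linalg.solve(s.K,[uv[0],uv[1],1.]); return s.R@(d*[1,-1,-1])
    def at(s,uv,z):
        d=s.ray(uv); return s.p+d*(z-s.p[2])/d[2]
    def proj(s,P):
        c=s.R.T@(np.array(P)-s.p); c=c*[1,-1,-1]; q=s.K@c; return q[:2]/q[2]
E
python3 - <<'E'
from h import *
Z={"lamp_switch_tip":.086,"lamp_switch_base":.041,"red_base":.013,"jar":.065,"black_base":.013,"tweezers":.008,"tray":.028}
for n in ("scene","top"):
    s=ctrl.snapshot(n); c=Cam(s)
    for q,z in Z.items():
        r=ctrl.regions_of(n,q)
        for d in r[:1]:
            m=d["mask"]; v,u=np.nonzero(m); 
            print(n,q,round(d["confidence"],2),m.sum(),(u.min(),u.max(),v.min(),v.max()),np.round(c.at((u.mean(),v.mean()),z),4))
E
```

```text
scene lamp_switch_tip 0.54 158 (np.int64(164), np.int64(177), np.int64(209), np.int64(230)) [ 0.5326 -0.2919  0.086 ]
scene lamp_switch_base 0.67 878 (np.int64(164), np.int64(195), np.int64(209), np.int64(254)) [ 0.5461 -0.2909  0.041 ]
scene jar 0.79 503 (np.int64(379), np.int64(399), np.int64(141), np.int64(170)) [0.5293 0.2344 0.065 ]
scene black_base 0.74 360 (np.int64(308), np.int64(331), np.int64(165), np.int64(183)) [0.4806 0.0717 0.013 ]
scene tweezers 0.72 379 (np.int64(265), np.int64(287), np.int64(196), np.int64(215)) [ 0.5311 -0.0599  0.008 ]
scene tray 0.91 3583 (np.int64(421), np.int64(508), np.int64(117), np.int64(191)) [0.5657 0.4373 0.028 ]
top lamp_switch_tip 0.66 92 (np.int64(445), np.int64(456), np.int64(207), np.int64(217)) [ 0.5271 -0.2924  0.086 ]
top lamp_switch_base 0.67 537 (np.int64(432), np.int64(456), np.int64(194), np.int64(220)) [ 0.5445 -0.288   0.041 ]
top red_base 0.78 359 (np.int64(350), np.int64(370), np.int64(205), np.int64(226)) [ 0.5285 -0.0597  0.013 ]
top black_base 0.68 338 (np.int64(305), np.int64(325), np.int64(226), np.int64(245)) [0.4744 0.0723 0.013 ]
top tweezers 0.72 113 (np.int64(445), np.int64(457), np.int64(207), np.int64(217)) [ 0.5323 -0.3201  0.008 ]
```

The pictures show the orange ball at (171,214) in scene and (452,212) in top, leaning towards the robot. Red base is at (276,206) / (361,215), black at (320,174) / (315,236), and the jar lid at (390,149) / (251,226). The scene "tweezers" mask was really the red base, so I'm discarding it. Next I'll refine these with colour segmentation.

```bash
python3 - <<'E'
from h import *
S={n:ctrl.snapshot(n) for n in ("scene","top")}; C={n:Cam(s) for n,s in S.items()}
def cen(n,lo,hi,box):
    im=cv2.cvtColor(S[n]["image"],cv2.COLOR_RGB2HSV); m=cv2.inRange(im,np.array(lo),np.array(hi)); k=np.zeros_like(m); x0,x1,y0,y1=box; k[y0:y1,x0:x1]=1; v,u=np.nonzero(m*k); return np.array([u.mean(),v.mean()]),len(u)
def tri(a,b):
    A=[];B=[]
    M=np.zeros((3,3));y=np.zeros(3)
    for n,uv in (("scene",a),("top",b)):
        d=C[n].ray(uv); d/=np.linalg.norm(d); P=np.eye(3)-np.outer(d,d); M+=P; y+=P@C[n].p
    X=np.linalg.solve(M,y); return X,C["scene"].proj(X)-a,C["top"].proj(X)-b
a=cen("scene",(5,120,60),(20,255,255),(155,190,200,235)); b=cen("top",(5,120,60),(20,255,255),(435,465,195,225))
print("ball",a,b,tri(a[0],b[0]))
a=cen("scene",(0,120,60),(8,255,255),(255,300,190,220)); b=cen("top",(0,120,40),(8,255,255),(340,380,200,230))
print("red",a,b,[C[n].at(q[0],.011) for n,q in (("scene",a),("top",b))])
t=S["top"]["image"]; s=S["scene"]["image"]
cv2.imwrite('pics/topz.png',cv2.resize(t[170:240,410:520][:,:,::-1],None,fx=7,fy=7,interpolation=cv2.INTER_CUBIC))
cv2.imwrite('pics/jarz.png',np.hstack([cv2.resize(t[200:250,225:275][:,:,::-1],None,fx=8,fy=8,interpolation=cv2.INTER_CUBIC),cv2.resize(s[130:180,365:415][:,:,::-1],None,fx=8,fy=8,interpolation=cv2.INTER_CUBIC)]))
for n in C:
  for d in ctrl.regions_of(n,"jar")[:1]+ctrl.regions_of(n,"red_base")[:1]:
    v,u=np.nonzero(d["mask"]); print(n,len(u),u.mean(),v.mean())
print(ctrl.get_obs()["clock"])
E
```

```text
ball (array([169.60185185, 213.99074074]), 108) (array([451.52702703, 212.28378378]), 74) (array([ 0.52541562, -0.29368424,  0.08961199]), array([-0.17229555, -0.01842143]), array([-0.1378872 , -0.03181646]))
red (array([275.76606684, 206.39588689]), 389) (array([360.69032258, 215.24193548]), 310) [array([ 0.53448396, -0.06185747,  0.011     ]), array([ 0.52883067, -0.06101357,  0.011     ])]
scene 499 388.7795591182365 155.84969939879758
scene 431 275.87006960556846 206.32714617169373
top 276 251.45289855072463 225.1413043478261
top 338 360.3284023668639 214.98816568047337
2.0
```

View pics/topz.png

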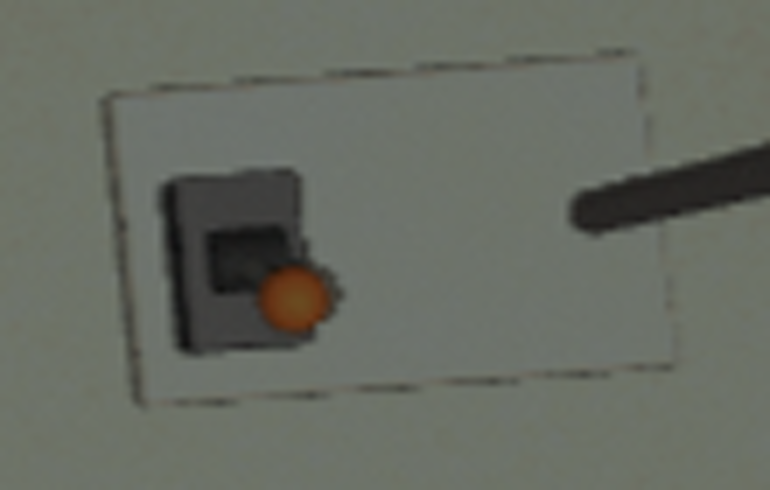

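View pics/jarz.png

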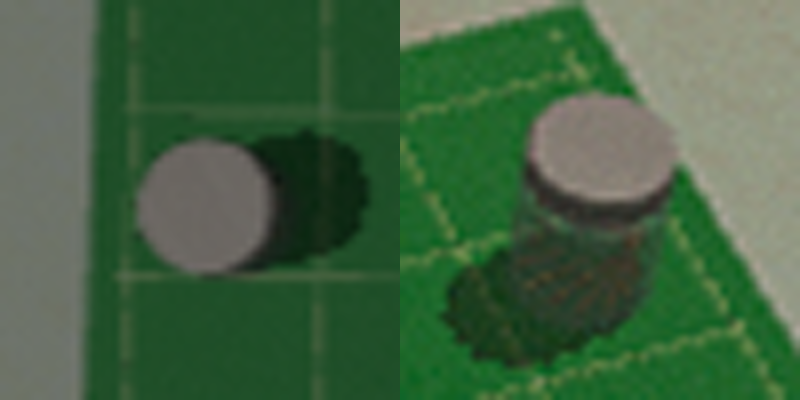

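```bash
python3 - <<'E'
from h import *
C={n:Cam(ctrl.snapshot(n)) for n in ("scene","top")}
print("jar",C["top"].at((250.6,225.9),.065),C["scene"].at((390.25,148.5),.065))
c=C["top"]
K={(75,40):(107,93),(75,-180):(640,52),(-55,-180):(677,368),(-55,40):(140,404)}
A=[];B=[]
for l,p in K.items():
    A.append(l);w=c.at((410+p[0]/7-.4,170+p[1]/7-.4),.014)[:2];B.append(w);print(l,w)
A=np.array(A)/1000.;B=np.array(B)
a0=A.mean(0);b0=B.mean(0);za=(A-a0)@[1,1j];zb=(B-b0)@[1,1j]
r=np.vdot(za,zb);y=np.angle(r);o=b0-R.from_euler('z',y).as_matrix()[:2,:2]@a0
print("lamp",o,np.degrees(y),"scale",abs(r)/np.vdot(za,za).real)
ax=np.array([np.cos(y),np.sin(y)])
ball=np.array([.5254,-.2937]); print("ball in lamp",(ball-o)@ax,(ball-o)@[-ax[1],ax[0]])
for k in ((-27,0),(27,0),(10,-150)): print(k,o+ax*k[0]/1e3+np.array([-ax[1],ax[0]])*k[1]/1e3)
E
```

```text
jar [0.50406425 0.2460625  0.065     ] [0.5088222  0.24895302 0.065     ]
(75, 40) [ 0.61716049 -0.2489697 ]
(75, -180) [ 0.62819595 -0.46820494]
(-55, -180) [ 0.49810541 -0.4730668 ]
(-55, 40) [ 0.48911825 -0.25516939]
lamp [ 0.54500549 -0.29187355] 2.578903446820093 scale 0.9943182452979422
ball in lamp -0.01966781514339001 -0.000942443411845763
(-27, 0) [ 0.51803284 -0.29308842]
(27, 0) [ 0.57197814 -0.29065869]
(10, -150) [ 0.56174464 -0.44127168]
```

Request:
jog_arm(commands=[{"roll": -0.128},{"roll": -0.128},{"roll": -0.128},{"x": 3,"y": 4},{"x": 3,"y": 4},{"x": 3,"y": 4},{"x": 3,"y": 4},{"x": 3,"y": 4},{"x": 3,"y": 4},{"x": 3,"y": 4},{"y": 4}], gripper=0)

```text
validation failed for argument at $.co...
```

Request:
jog_arm(commands=[{"x": 0,"y": 0,"z": 0,"roll": -0.128},{"x": 0,"y": 0,"z": 0,"roll": -0.128},{"x": 0,"y": 0,"z": 0,"roll": -0.128},{"x": 3,"y": 4,"z": 0,"roll": 0},{"x": 3,"y": 4,"z": 0,"roll": 0},{"x": 3,"y": 4,"z": 0,"roll": 0},{"x": 3,"y": 4,"z": 0,"roll": 0},{"x": 3,"y": 4,"z": 0,"roll": 0},{"x": 3,"y": 4,"z": 0,"roll": 0},{"x": 3,"y": 4,"z": 0,"roll": 0},{"x": 0,"y": 4,"z": 0,"roll": 0}], gripper=0)

```text
clock: 3.2
tool_pos: [0.4652, 0.3041, 0.2262]
orientation: [180.0, -0.0, -0.1]
force: [0.5, -0.7, 0.9]
opening: 0.0053
```

```bash
python3 - <<'E'
from h import *
o=ctrl.get_obs(); s=ctrl.snapshot("wrist"); save(s,"w1"); print(s["mtx"],s["hand_eye"],o["tool_pos"],o["orientation"],list(s))
E
```

```text
[[319.87003236   0.         321.67610759]
 [  0.         319.87003236 192.45663503]
 [  0.           0.           1.        ]] [[ 9.77916313e-04  9.57588393e-01  2.88138010e-01  7.78494303e-02]
 [ 9.99999168e-01 -1.17898749e-03  5.24294724e-04  1.09456728e-03]
 [ 8.41769651e-04  2.88137257e-01 -9.57588749e-01 -1.58390146e-01]
 [ 0.00000000e+00  0.00000000e+00  0.00000000e+00  1.00000000e+00]] [0.46519066 0.30413742 0.22624129] [ 1.79969897e+02 -2.88290826e-02 -8.17299131e-02] ['image', 'mtx', 'hand_eye']
```

View pics/w1.png

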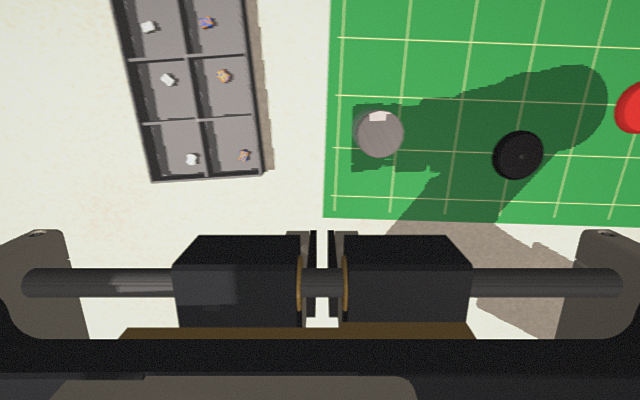

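The wrist view shows the jar lid at about (380,134) and the black base at (518,155), with the closed fingers at the bottom.

```bash
cat >> h.py <<'E'
def wcam(s,o):
    c=object.__new__(Cam); T=np.eye(4); T[:3,:3]=R.from_euler('xyz',o["orientation"],degrees=True).as_matrix(); T[:3,3]=o["tool_pos"]
    W=T@np.array(s["hand_eye"]); c.K=np.array(s["mtx"]); c.p=W[:3,3]; c.R=W[:3,:3]; return c
E
python3 - <<'E'
from h import *
o=ctrl.get_obs(); s=ctrl.snapshot("wrist"); c=wcam(s,o)
print(c.at((380,134),.065),c.at((518,155),.013))
for q in ("jar","black_base"):
    for d in ctrl.regions_of("wrist",q)[:2]:
        v,u=np.nonzero(d["mask"]); print(q,d["confidence"],u.mean(),v.mean(),u.min(),u.max(),v.min(),v.max())
E
```

```text
[0.50467058 0.24020994 0.065     ] [0.47397943 0.06765453 0.013     ]
jar 0.87 370.86122047244095 129.4896653543307 345 396 106 155
black_base 0.84 511.5942234848485 151.78882575757575 485 537 127 177
```

Request:
jog_arm(commands=[{"x": 0,"y": 4.5,"z": 0,"roll": 0},{"x": 0,"y": 4.5,"z": 0,"roll": 0},{"x": 0,"y": 4.5,"z": 0,"roll": 0},{"x": 0,"y": 4.5,"z": 0,"roll": 0},{"x": 0,"y": 4.5,"z": 0,"roll": 0},{"x": 0,"y": 4.5,"z": 0,"roll": 0},{"x": 0,"y": 4.5,"z": 0,"roll": 0},{"x": 0,"y": 4.5,"z": 0,"roll": 0},{"x": 0,"y": 0,"z": 0,"roll": 0},{"x": 0,"y": 0,"z": 0,"roll": 0}])

```text
clock: 4.4
tool_pos: [0.4633, -0.0543, 0.2266]
orientation: [-180.0, -0.0, -0.1]
force: [0.5, 0.7, -0.8]
opening: 0.0004
```

```bash
python3 - <<'E'
from h import *
o=ctrl.get_obs(); s=ctrl.snapshot("wrist"); save(s,"w2"); c=wcam(s,o); print(o["tool_pos"],o["qvel"].round(2))
for q in ("red_base","black_base","lamp_switch_tip"):
    for d in ctrl.regions_of("wrist",q)[:2]:
        v,u=np.nonzero(d["mask"]); print(q,d["confidence"],u.mean(),v.mean(),u.min(),u.max(),v.min(),v.max(),c.at((u.mean(),v.mean()),.012))
E
```

```text
[ 0.46329246 -0.05433309  0.22662047] [ 2.27  0.01  0.07 -0.13  0.08 -0.47]
red_base 0.74 327.8934497816594 104.95589519650655 301 354 78 132 [ 0.53176137 -0.06219935  0.012     ]
black_base 0.93 215.9047856430708 153.45413758723828 190 241 129 178 [0.4768369  0.06911095 0.012     ]
lamp_switch_tip 0.82 584.3393665158371 109.77466063348416 555 608 91 127 [ 0.52637606 -0.35177582  0.012     ]
```

View pics/w2.png

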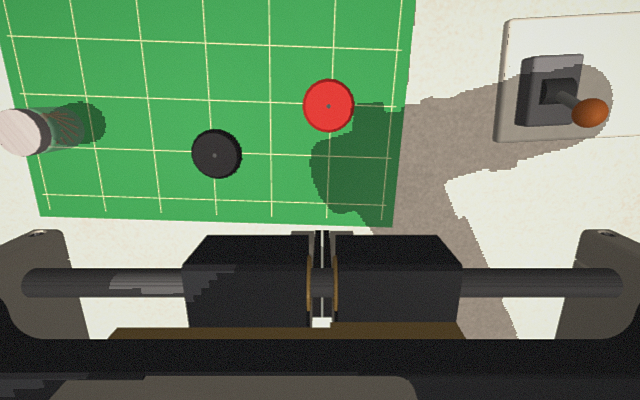

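Request:
jog_arm(commands=[{"x": 0,"y": 4,"z": 0,"roll": 0},{"x": 0,"y": 4,"z": 0,"roll": 0},{"x": 0,"y": 4,"z": 0,"roll": 0},{"x": 0,"y": 4,"z": 0,"roll": 0},{"x": 0,"y": 4,"z": 0,"roll": 0},{"x": 0,"y": 3.8,"z": 0,"roll": 0},{"x": 0,"y": 0,"z": 0,"roll": 0},{"x": 0,"y": 0,"z": 0,"roll": 0},{"x": 0,"y": 0,"z": 0,"roll": 0}])

```text
clock: 5.5
tool_pos: [0.4634, -0.2909, 0.2265]
orientation: [-180.0, 0.0, 0.1]
force: [-0.4, 0.5, -0.2]
opening: 0.0009
```

The wrist view puts the red base at (328,105), about (0.531, -0.062) in the world, and the ball at right (590,112). I'm now above and in front of the switch and will check before descending.

```bash
python3 - <<'E'
from h import *
o=ctrl.get_obs(); s=ctrl.snapshot("wrist"); save(s,"w3"); c=wcam(s,o); print(o["tool_pos"],o["qvel"].round(2))
im=cv2.cvtColor(s["image"],cv2.COLOR_RGB2HSV); m=cv2.inRange(im,np.array((5,120,60)),np.array((20,255,255))); m[220:]=0
n,l,st,ce=cv2.connectedComponentsWithStats(m); i=1+np.argmax(st[1:,4]); print(st[i],ce[i],c.at(ce[i],.087))
E
```

```text
[ 0.46336118 -0.29090669  0.22646463] [ 0.53 -0.61 -0.04 -0.02  0.07  0.23]
[312  99  28  28 651] [325.52534562 112.57296467] [ 0.52702685 -0.29511063  0.087     ]
```

View pics/w3.png

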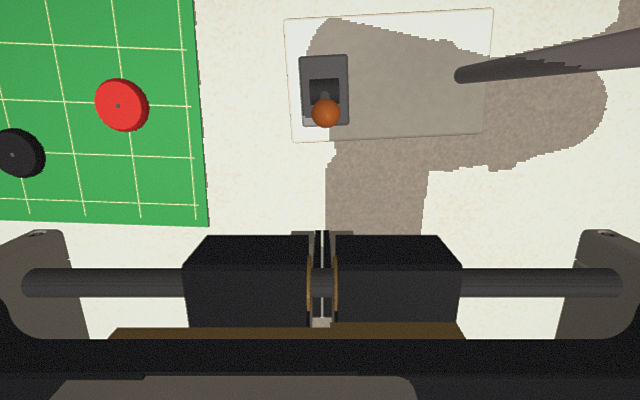

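Request:
jog_arm(commands=[{"x": 0,"y": 0.2,"z": 4,"roll": 0},{"x": 0,"y": 0,"z": 4,"roll": 0},{"x": 0,"y": 0,"z": 4,"roll": 0},{"x": 0,"y": 0,"z": 3.4,"roll": 0},{"x": 0,"y": 0,"z": 0,"roll": 0},{"x": 1,"y": 0,"z": 0,"roll": 0},{"x": 1,"y": 0,"z": 0,"roll": 0},{"x": 1,"y": 0,"z": 0,"roll": 0},{"x": 0,"y": 0,"z": 0,"roll": 0},{"x": 0,"y": 0,"z": 0,"roll": 0}])

```text
clock: 6.55
tool_pos: [0.4935, -0.2941, 0.0732]
orientation: [180.0, -0.1, 0.0]
force: [-0.6, 0.1, 0.5]
opening: 0.0002
```

Request:
jog_arm(commands=[{"x": 1,"y": 0,"z": 0,"roll": 0},{"x": 1,"y": 0,"z": 0,"roll": 0},{"x": 1,"y": 0,"z": 0,"roll": 0},{"x": 1,"y": 0,"z": 0,"roll": 0},{"x": 0.8,"y": 0,"z": 0,"roll": 0},{"x": 0,"y": 0,"z": 0,"roll": 0},{"x": 0,"y": 0,"z": 0,"roll": 0}])

```text
clock: 7.25
tool_pos: [0.5414, -0.2941, 0.0724]
orientation: [180.0, -0.0, 0.0]
force: [0.1, 0.7, -0.6]
opening: 0.0006
```

```bash
python3 - <<'E'
from h import *
o=ctrl.get_obs(); print(o["tool_pos"],o["force"])
s=ctrl.snapshot("wrist"); t=ctrl.snapshot("scene"); 
cv2.imwrite('pics/p1.png',np.hstack([cv2.resize(t["image"][180:260,110:230][:,:,::-1],(600,400)),]))
save(s,"w4")
E
```

```text
[ 0.54135014 -0.29412564  0.07236653] [ 0.14620515  0.65206366 -0.56858372]
```

View pics/p1.png

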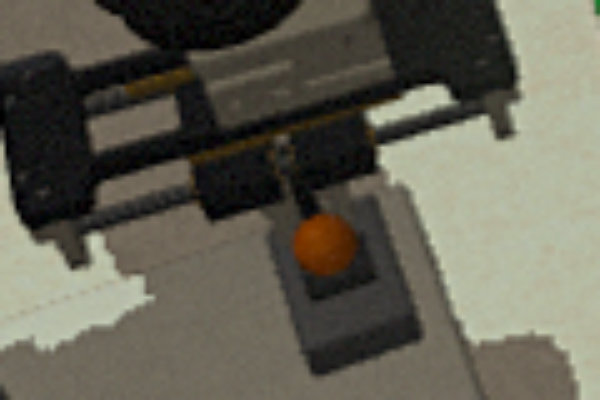

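View pics/w4.png

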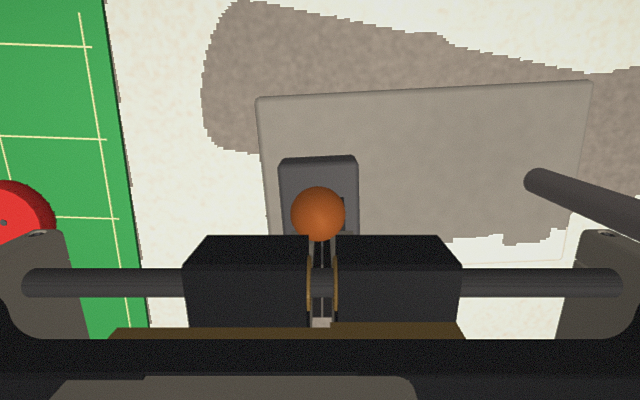

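```bash
python3 - <<'E'
from h import *
t=ctrl.snapshot("scene"); print(Cam(t).at((174.7,228.7),.09)); o=ctrl.get_obs(); s=ctrl.snapshot("wrist"); print(wcam(s,o).at((318,213),.09))
E
```

```text
[ 0.56711962 -0.29083051  0.09      ]
[ 0.56620611 -0.29347289  0.09      ]
```

Request:
jog_arm(commands=[{"x": 0.5,"y": 0,"z": 0,"roll": 0},{"x": 0.3,"y": 0,"z": 0,"roll": 0},{"x": 0,"y": 0,"z": 0,"roll": 0},{"x": 0,"y": 0,"z": 0,"roll": 0}])

```text
clock: 7.85
tool_pos: [0.549, -0.2941, 0.0724]
orientation: [-180.0, 0.0, 0.0]
force: [-0.1, 0.0, -1.1]
opening: 0.0003
```

Request:
jog_arm(commands=[{"x": 0.2,"y": 0,"z": 0,"roll": 0},{"x": 0,"y": 0,"z": 0,"roll": 0},{"x": 0,"y": 0,"z": 0,"roll": 0}])

```text
clock: 8.15
tool_pos: [0.5495, -0.294, 0.0723]
orientation: [-180.0, 0.2, -0.0]
force: [-4.8, 0.1, 0.7]
opening: 0.0003
```

```bash
python3 - <<'E'
from h import *
t=ctrl.snapshot("scene"); im=cv2.cvtColor(t["image"],cv2.COLOR_RGB2HSV); m=cv2.inRange(im,np.array((5,120,60)),np.array((20,255,255))); 
n,l,st,ce=cv2.connectedComponentsWithStats(m[205:255,155:195].copy()); i=1+np.argmax(st[1:,4]); p=ce[i]+[155,205]; print(st[i],p,Cam(t).at(p,.087))
E
```

```text
[ 15  21  12  12 121] [175.46280992 231.3553719 ] [ 0.57208452 -0.29092387  0.087     ]
```

The switch hit its end stop: 4.8 N, and the ball sits at +27 mm. Backing off, then up.

Request:
jog_arm(commands=[{"x": -1,"y": 0,"z": 0,"roll": 0},{"x": -3,"y": 0,"z": 0,"roll": 0},{"x": -3,"y": 0,"z": 0,"roll": 0},{"x": 0,"y": 0,"z": -4,"roll": 0},{"x": 0,"y": 0,"z": -4,"roll": 0},{"x": 0,"y": 0,"z": -4,"roll": 0},{"x": 0,"y": -4,"z": 0,"roll": 0},{"x": 0,"y": -4,"z": 0,"roll": 0},{"x": 0,"y": -4,"z": 0,"roll": 0},{"x": 0,"y": -4,"z": 0,"roll": 0},{"x": 0,"y": -4,"z": 0,"roll": 0},{"x": 0,"y": -3,"z": 0,"roll": 0}])

```text
clock: 9.4
tool_pos: [0.481, -0.0621, 0.1932]
orientation: [-180.0, -0.2, 0.1]
force: [0.2, -0.2, 0.8]
opening: 0.0005
```

Request:
jog_arm(commands=[{"x": 0,"y": 0,"z": 0,"roll": 0},{"x": 0,"y": 0,"z": 0,"roll": 0},{"x": 0,"y": 0,"z": 0,"roll": 0},{"x": 0,"y": 0,"z": 0,"roll": 0}])

```text
clock: 9.8
tool_pos: [0.4809, -0.0649, 0.1926]
orientation: [-180.0, -0.0, -0.1]
force: [-0.5, -0.5, 0.1]
opening: 0.0007
```

```bash
python3 - <<'E'
from h import *
o=ctrl.get_obs(); s=ctrl.snapshot("wrist"); save(s,"w5"); c=wcam(s,o); print(o["tool_pos"],o["qvel"].round(2))
im=cv2.cvtColor(s["image"],cv2.COLOR_RGB2HSV)
for nm,lo,hi in (("red",(0,150,60),(6,255,255)),("ball",(7,120,60),(20,255,255))):
    m=cv2.inRange(im,np.array(lo),np.array(hi)); m[225:]=0
    n,l,st,ce=cv2.connectedComponentsWithStats(m); i=1+np.argmax(st[1:,4]); print(nm,st[i],ce[i],c.at(ce[i],.012),c.at(ce[i],.087))
E
```

```text
[ 0.48086571 -0.06490357  0.19257228] [-0.1   0.24  0.01  0.   -0.   -0.19]
red [ 291   95   56   57 2387] [318.52618349 123.20779221] [ 0.53189353 -0.06251802  0.012     ] [ 0.53781921 -0.06330567  0.087     ]
ball [ 592   60   44   35 1159] [613.5064711   77.30974978] [ 0.57680004 -0.35698536  0.012     ] [ 0.57279011 -0.29262179  0.087     ]
```

View pics/w5.png

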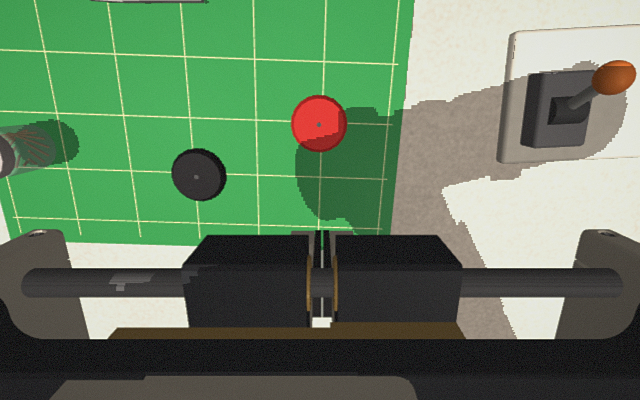

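Switch confirmed on: the ball at (614,77) leans away from the robot. Red base is at (319,123), about (0.532, -0.0625). Now descending over it.

Request:
jog_arm(commands=[{"x": 2.6,"y": -0.2,"z": 0,"roll": 0},{"x": 2.5,"y": 0,"z": 0,"roll": 0},{"x": 0,"y": 0,"z": 4,"roll": 0},{"x": 0,"y": 0,"z": 4,"roll": 0},{"x": 0,"y": 0,"z": 3,"roll": 0},{"x": 0,"y": 0,"z": 2,"roll": 0},{"x": 0,"y": 0,"z": 1.5,"roll": 0},{"x": 0,"y": 0,"z": 0.8,"roll": 0},{"x": 0,"y": 0,"z": 0,"roll": 0},{"x": 0,"y": 0,"z": 0,"roll": 0}])

```text
clock: 10.85
tool_pos: [0.5324, -0.0624, 0.0401]
orientation: [180.0, -0.0, -0.0]
force: [-0.8, 0.1, -0.1]
opening: 0.0003
```

Request:
jog_arm(commands=[{"x": 0,"y": 0,"z": 0,"roll": 0},{"x": 0,"y": 0,"z": 0,"roll": 0},{"x": 0,"y": 0,"z": 0,"roll": 0},{"x": 0,"y": 0,"z": 0,"roll": 0},{"x": 0,"y": 0,"z": 0,"roll": 0},{"x": 0,"y": 0,"z": 0,"roll": 0},{"x": 0,"y": 0,"z": 0,"roll": 0},{"x": 0,"y": 0,"z": 0,"roll": 0},{"x": 0,"y": 0,"z": 0,"roll": 0},{"x": 0,"y": 0,"z": 0,"roll": 0},{"x": 0,"y": 0,"z": 0,"roll": 0},{"x": 0,"y": 0,"z": 0,"roll": 0}])

```text
clock: 12.05
tool_pos: [0.5319, -0.0621, 0.0395]
orientation: [-180.0, 0.0, 0.0]
force: [0.0, -1.3, -0.0]
opening: 0.0003
```

```bash
python3 - <<'E'
from h import *
o=ctrl.get_obs(); print(o["tool_pos"])
s=ctrl.snapshot("scene"); cv2.imwrite('pics/p2.png',cv2.resize(s["image"][120:260,130:340][:,:,::-1],(780,520)))
E
```

```text
[ 0.53188203 -0.06208819  0.03954438]
```

View pics/p2.png

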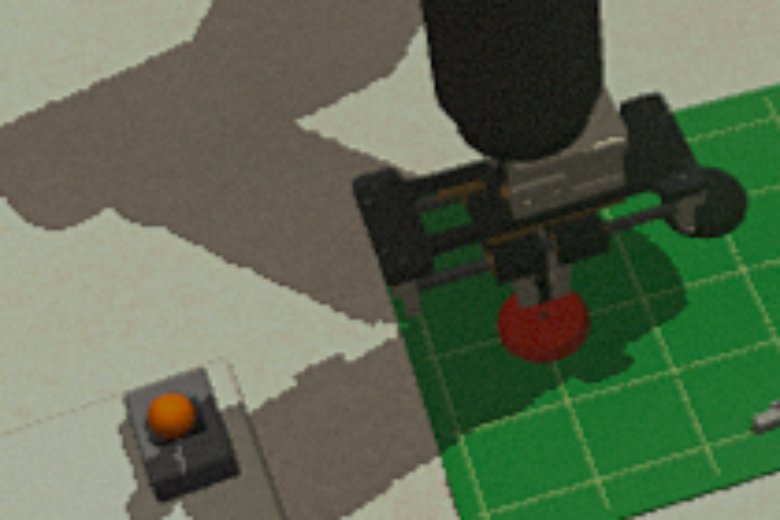

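The fingertips hover over the red disc and the orange switch leans away from the robot. Holding a further 1.2 s, then rising high and crossing to the jar.

Request:
jog_arm(commands=[{"x": 0,"y": 0,"z": 0,"roll": 0},{"x": 0,"y": 0,"z": 0,"roll": 0},{"x": 0,"y": 0,"z": 0,"roll": 0},{"x": 0,"y": 0,"z": 0,"roll": 0},{"x": 0,"y": 0,"z": 0,"roll": 0},{"x": 0,"y": 0,"z": 0,"roll": 0},{"x": 0,"y": 0,"z": 0,"roll": 0},{"x": 0,"y": 0,"z": 0,"roll": 0},{"x": 0,"y": 0,"z": 0,"roll": 0},{"x": 0,"y": 0,"z": 0,"roll": 0},{"x": 0,"y": 0,"z": 0,"roll": 0},{"x": 0,"y": 0,"z": 0,"roll": 0}])

```text
clock: 13.3
tool_pos: [0.5319, -0.0621, 0.0395]
orientation: [180.0, 0.0, 0.0]
force: [0.1, -0.8, 0.0]
opening: 0.0006
```

Request:
jog_arm(commands=[{"x": 0,"y": 0,"z": -3,"roll": 0},{"x": 0,"y": 0,"z": -4,"roll": 0},{"x": 0,"y": 0,"z": -4,"roll": 0},{"x": 0,"y": 0,"z": -4,"roll": 0},{"x": 0,"y": 0,"z": -3,"roll": 0},{"x": 0,"y": 0,"z": 0,"roll": 0},{"x": -1,"y": -4,"z": 0,"roll": 0},{"x": -1,"y": -4,"z": 0,"roll": 0},{"x": -1,"y": -4,"z": 0,"roll": 0},{"x": -1,"y": -4,"z": 0,"roll": 0},{"x": -1,"y": -4,"z": 0,"roll": 0},{"x": -1,"y": -4,"z": 0,"roll": 0}])

```text
clock: 14.5
tool_pos: [0.4709, 0.1793, 0.2192]
orientation: [180.0, 0.0, 0.0]
force: [0.3, -0.4, -0.1]
opening: 0.0003
```

Request:
jog_arm(commands=[{"x": -1,"y": -4,"z": 0,"roll": 0},{"x": 0,"y": -2.5,"z": 0,"roll": 0},{"x": 0,"y": 0,"z": 0,"roll": 0},{"x": 0,"y": 0,"z": 0,"roll": 0},{"x": 0,"y": 0,"z": 0,"roll": 0},{"x": 0,"y": 0,"z": 0,"roll": 0}])

```text
clock: 15.1
tool_pos: [0.4619, 0.242, 0.2194]
orientation: [180.0, 0.0, -0.1]
force: [-0.4, 0.6, -0.1]
opening: 0.0007
```

```bash
python3 - <<'E'
from h import *
o=ctrl.get_obs(); s=ctrl.snapshot("wrist"); save(s,"w6"); c=wcam(s,o); print(o["tool_pos"],o["qvel"].round(2))
for q in ("jar",):
    for d in ctrl.regions_of("wrist",q)[:2]:
        v,u=np.nonzero(d["mask"]); print(q,d["confidence"],u.mean(),v.mean(),u.min(),u.max(),v.min(),v.max(),c.at((u.mean(),v.mean()),.065))
E
```

```text
[0.4618513  0.24199424 0.21942528] [-0.11 -0.1   0.15 -0.05  0.02 -0.16]
jar 0.76 315.35306334371757 130.14953271028037 291 339 105 155 [0.50830661 0.24715819 0.065     ]
```

View pics/w6.png

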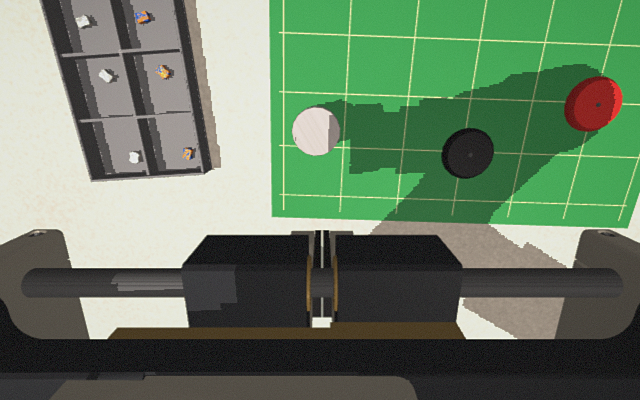

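Jar lid at (315,130), about (0.507, 0.247). Moving above it and down to about 2.7 cm over the lid.

Request:
jog_arm(commands=[{"x": 2.5,"y": -0.5,"z": 0,"roll": 0},{"x": 2,"y": 0,"z": 0,"roll": 0},{"x": 0,"y": 0,"z": 0,"roll": 0},{"x": 0,"y": 0,"z": 3,"roll": 0},{"x": 0,"y": 0,"z": 3,"roll": 0},{"x": 0,"y": 0,"z": 3,"roll": 0},{"x": 0,"y": 0,"z": 2,"roll": 0},{"x": 0,"y": 0,"z": 1.2,"roll": 0},{"x": 0,"y": 0,"z": 0.5,"roll": 0},{"x": 0,"y": 0,"z": 0,"roll": 0},{"x": 0,"y": 0,"z": 0,"roll": 0},{"x": 0,"y": 0,"z": 0,"roll": 0}])

```text
clock: 16.4
tool_pos: [0.5074, 0.2484, 0.0937]
orientation: [-179.9, -0.1, 0.0]
force: [-0.0, 0.2, 0.4]
opening: 0.0004
```

Request:
jog_arm(commands=[{"x": 0,"y": 0,"z": 0,"roll": 0},{"x": 0,"y": 0,"z": 0,"roll": 0},{"x": 0,"y": 0,"z": 0,"roll": 0},{"x": 0,"y": 0,"z": 0,"roll": 0},{"x": 0,"y": 0,"z": 0,"roll": 0},{"x": 0,"y": 0,"z": 0,"roll": 0},{"x": 0,"y": 0,"z": 0,"roll": 0},{"x": 0,"y": 0,"z": 0,"roll": 0},{"x": 0,"y": 0,"z": 0,"roll": 0},{"x": 0,"y": 0,"z": 0,"roll": 0},{"x": 0,"y": 0,"z": 0,"roll": 0},{"x": 0,"y": 0,"z": 0,"roll": 0}])

```text
clock: 17.6
tool_pos: [0.5068, 0.2479, 0.0925]
orientation: [180.0, 0.0, 0.0]
force: [-1.0, 0.8, 0.1]
opening: 0.0002
```

Request:
jog_arm(commands=[{"x": 0,"y": 0,"z": 0,"roll": 0},{"x": 0,"y": 0,"z": 0,"roll": 0},{"x": 0,"y": 0,"z": 0,"roll": 0},{"x": 0,"y": 0,"z": 0,"roll": 0},{"x": 0,"y": 0,"z": 0,"roll": 0},{"x": 0,"y": 0,"z": 0,"roll": 0},{"x": 0,"y": 0,"z": 0,"roll": 0},{"x": 0,"y": 0,"z": 0,"roll": 0},{"x": 0,"y": 0,"z": 0,"roll": 0},{"x": 0,"y": 0,"z": 0,"roll": 0},{"x": 0,"y": 0,"z": 0,"roll": 0},{"x": 0,"y": 0,"z": 0,"roll": 0}])

```text
clock: 18.8
tool_pos: [0.5068, 0.2479, 0.0925]
orientation: [180.0, 0.0, 0.0]
force: [0.1, -0.5, -0.3]
opening: 0.0006
```

```bash
python3 - <<'E'
from h import *
o=ctrl.get_obs(); print(o["clock"],o["tool_pos"],o["force"])
s=ctrl.snapshot("scene"); save(s,"end")
im=cv2.cvtColor(s["image"],cv2.COLOR_RGB2HSV); m=cv2.inRange(im,np.array((5,120,60)),np.array((20,255,255)))
n,l,st,ce=cv2.connectedComponentsWithStats(m[205:255,155:195].copy()); i=1+np.argmax(st[1:,4]); p=ce[i]+[155,205]; print("ball",p,Cam(s).at(p,.087))
E
```

```text
18.8 [0.50681948 0.24789212 0.09254435] [ 0.11217184 -0.52153455 -0.25517439]
ball [175.75609756 231.24390244] [ 0.57203397 -0.29030011  0.087     ]
```

View pics/end.png

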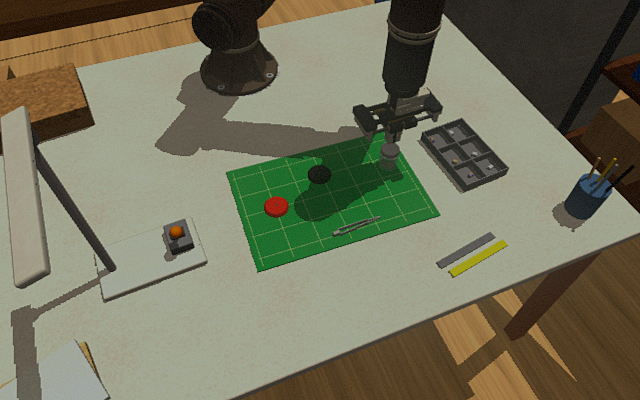

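The last picture shows the fingers over the jar lid at (390,149), the switch leaning away at (176,231), and everything else where it was. Handing in.

```bash
python3 - <<'E'
from h import *
print(ctrl.close_job()); 
E
```

```text
the job is handed in; nothing more can be done
None
```

I pushed the lamp switch fully on, pointed at the red base and then at the jar, and handed the job in while still pointing at the jar. It took about 19 s of the 56 s allowed. No verdict was reported.

- **Switch:** I pushed until it met its end stop at about 5 N. The last picture puts the ball about 27 mm past the pivot, away from the robot, which is fully on.
- **Red base:** The fingertips stayed about 26 mm above its middle for more than 2 s, within about 3 mm sideways by all the camera estimates.
- **Jar:** The fingertips stayed about 27 mm above the lid for more than 2 s before I handed in. The wrist and top or scene camera estimates of the jar's position agreed to about 5 mm, well inside the 25 mm limit.
- **Contact:** The force readings stayed at noise level (about 1 N) except during the switch push. By eye, the bases, jar, tweezers and tray had not moved in the last picture; I did not measure this.
- **Black base:** I crossed near it only with the fingertips about 19 cm or more above the desk.
- **Readings discarded:** The trained network once marked the red base as the tweezers and once marked the switch ball as the tweezers. I used neither. One wrist picture of the jar, taken before the arm had settled, gave a position about 7 mm off, so I measured again with the arm at rest.

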